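# Bring the red tin round on the stock carousel and lock it

### The job

The red tin on the stock carousel is wanted next. Push the carousel's index bolt right out by its black knob, turn the carousel gently by pushing the pegs on its rim until the red tin's bin faces the yellow arrow on the base, then push the bolt fully home so that the carousel is locked there. Push with the closed fingers only, without gripping, lifting or forcing anything, and leave the stock in the bins and the things standing beside the carousel untouched.

Things in the scene. Friction and masses are not known exactly. Their poses are not given: they have to be found in the camera images.
- base: Fixed dark steel foot of the stock carousel on the table. Origin: on the turntable's axis, at table height; z up; its -x axis is the front. Angles below are counted counterclockwise from above from its +x axis, so the front is 180 deg; the bolt lies on an arm at 240 deg. The foot may stand turned by up to 0.2 rad.
- arrow (a point): Yellow arrow on the base's front tongue, 200 mm from the axis, 10 mm above the table, pointing at the axis. The tongue ends 233 mm from the axis.
- carousel (a joint): Angle of the turntable (rad), 0 at the start, growing counterclockwise from above; turns 6.3 rad either way. Metal disc 346 mm across, rim top 38 mm, bin floors 36 mm above the table; six bins centred 105 mm from the axis at 0, 60, .. 300 deg plus this value, parted by blue walls 30 mm high. Takes about 1.6 N at the pegs; coasts a few deg if pushed fast. Blocked while the bolt is home.
- rim_peg (a point): Centre of the top of one of six like black push pegs on the rim, 161 mm from the axis, upright, 14 mm thick, from 38 to 85 mm above the table (steel collar 21 mm across in the lowest 4 mm). This one stands at 210 deg plus the joint's value, the others every 60 deg from it, at the ends of the bin walls.
- rim_notch (a point): Top of the mouth of one of six like rim notches, 172 mm from the axis: this one at 240 deg plus the joint's value, the others every 60 deg. Each is 14 mm wide and 22 mm deep, its outer 9 mm flared at 45 deg to 32 mm, so the bolt enters and centres the disc if it is within about 3 deg of the station. Stations: multiples of 60 deg.
- bolt (a joint): Travel of the index bolt (m): 0 = fully home, round 12 mm nose in a rim notch; 0.035 = right out at its stop. It clears the rim from 0.021 on. Slides straight away from the axis along the 240 deg direction, stays where it is left, takes about 3 N to slide, for a moment up to about 20 N where its nose has to shove the disc round to centre it.
- bolt_knob (a point): Centre of the top of the bolt's upright black knob: 19 mm thick between 52 and 94 mm above the table, top at 100 mm. Bolt home: 245 mm from the axis; it moves out with the bolt. Grey guide blocks, 16 mm long, 34 mm wide, 44 mm high, stand on the same line 197 and 306 mm from the axis: keep the fingertips above 50 mm there.
- pick_spot (a point): The place on the bin floor, 36 mm above the table, at the front, 105 mm from the axis toward the yellow arrow, where the red tin must finally stand. Fixed to the base.
- red_tin: Red round tin with a pale grey lid, 74 mm across, 50 mm high, standing loose in one of the bins at the sides (60 or 120 deg to either side of the front). Origin: centre of its underside.
- green_tin: Stock, not to be touched: green tin with a pale lid, 68 mm across, 42 mm high, loose in a bin. Origin: centre of its underside.
- grey_tin: Stock, not to be touched: grey-white tin, 58 mm across, 35 mm high, loose in a bin. Origin: centre of its underside.
- green_disc: Stock, not to be touched: flat green disc, 54 mm across, 10 mm high, loose in a bin. Origin: centre of its underside.
- yellow_carton: Stock, not to be touched: yellow carton 70 x 62 x 68 mm, loose in the bin at the back. Origin: centre of its underside.
- tape_roll: Beside the carousel, to be left alone: roll of tape lying flat, 104 mm across, 25 mm high. Origin: centre of its underside.
- load_box: Beside the carousel, to be left alone: small white and orange box, 62 x 88 x 46 mm. Origin: centre of its underside.
- spray_can: Beside the carousel, to be left alone: dark blue spray can with a yellow cap, 52 mm across, 151 mm high, upright. Origin: centre of its underside.
Things that resemble listed ones, but are neither listed nor needed, are in the scene too. Leave any pink or turquoise look-alike of the red_tin alone.

How it is judged:
By the outcome, as a careful person would: the job done as asked, in the order asked, and still so for the second after the job is handed in, with the robot touching nothing.
It also fails if it takes over 67 s, if anything falls off the work surface, if the arm or the gripper's body presses on something with over 40 N, if the wrist force passes 120 N, or if a joint passes its speed limit or range.

### The arm

A 6-joint arm with a two-finger parallel gripper is mounted at the origin on a cart in front of the work surface, level with it; the furniture and walls round the work are solid. World frame = base frame: x ahead of the robot, y to its left, z up, the work surface at z = 0. Lengths are in mm, angles in rad, forces in N, time in s.
With the tool pointing down it reaches from about 225 to 875 mm from the base axis. Payload 3.4 kg.
Tool frame: the origin (TCP) lies at the very end of the fingers, on their centre line; the grasp point (between the pads) lies 19 mm behind it; z points along the fingers, y is the line along which they close (so a half turn about z gives the same grasp; the last joint's range is limited). The gripper opens to 85 mm and grips with 20 to 120 N. Pads are 22 mm wide; open, the fingers measure 114 mm over their backs; the gripper's body (76 mm by 85 mm) begins 54 mm behind the grasp point. The pads swing forward as they close: fully open they stand 13 mm farther back than shut.
Start: joints at [-1.402, 0.276, 1.505, -0, 1.361, -0.121], TCP at [164.311, -551.058, 231.328] pointing down, gripper open.
Joint ranges: [-2.89, 2.89], [-0.75, 2.08], [0.22, 2.7], [-1.18, 4.32], [0.11, 2.71], [-2.7, 2.7]. Speed limits (rad/s): [2.57, 2.57, 3.14, 3.14, 3.14, 3.14].

### API

Orientations are given as a rotation vector (axis times angle).
In Python, from workcell import robot, vision gives the robot as it stands.
- The arm moves only by the tool play_rows, never from a script. Its argument "plan" is a list of rows, each a list of 5 numbers: the closure in counts, from 0 (fully open) to 255 (shut), then the shift along the tool's x, y, z in cm, then the turn about the tool's z in rad. A call has 1 to 5 rows; each row is the pose to reach, as a shift and turn from the pose commanded when the call began, along the tool's axes at that moment; what a row does not reach only later rows make up. A row lasts 1/10 s, in which the tool goes at most 50 mm and 8.59 degrees, less where a joint would pass 70% of its speed; a pose out of reach is approached as far as the arm can. A call with a gripper value outside its range is refused whole. The fingers move at their own pace and stop on an object; "grip_force" is the grip in N (left out, the last holds). Time passes only in rows, so rows that repeat a pose let the fingers close. It gives the time, the measured TCP pose, the force, the opening and the grip force at its end, in the units of the state.
- robot.observe(): the state, without advancing time (a new reading comes with each control period).
- vision.read_camera(name): name is "side" or "top"; returns a dict with "image" (420x560x3 uint8, red, green, blue), "fx", "fy", "cx", "cy" (pixels), "R" (3x3) and "t" (3): a world point X has camera coordinates R X + t. Camera axes: x right, y down, z forward; pixel columns grow to the right and rows downward; lengths in mm; the calibration is good to about 2 mm. A picture is of the moment at which its call begins. There is no depth.
- robot.sign_off(): hands the job in; it is judged then, once.
Trained networks look in the newest picture that a camera, given by its name, has taken for a name from the list of things; names that differ only in an ending like _2 or _b are one class to them, and where a whole thing is asked for, a point or a joint stands for the part that bears it (a point fixed in the world has none). Each returns a list of dicts, best first, with "confidence" (0 to 1); they miss things now and then, are a little off and sometimes report something else, mostly with a low value. They report only what shows in the picture. A call takes as long as a camera call. They do not tell look-alikes from the thing itself.
- vision.cut_out(camera, name): "mask" (420x560 bool, what is visible of it).
- vision.landmark_of(camera, name): "xyz" ([x, y, z] in mm, in world coordinates, good to about 4 mm: a listed point, or the origin of a listed thing).
The state is a dict: "time_s": time; "joint_positions": joint angles; "dq": joint speeds; "joint_efforts": joint torques, N m; "tcp_pos": TCP position; "tcp_rot": TCP orientation; "contact_force": force on the tool from outside, world axes, zero at the start; "moment": the same for the moment, N m; "opening": opening from 0.0 (shut) to 1.0 (fully open); "grip_force": force on a finger pad.
Only numpy, scipy, OpenCV 4.12 (cv2) and the standard library are available. Lean on these libraries where they do the work, as an engineer would, in place of code of your own. Each camera call takes 0.05 s, during which the arm holds its last target. There are 200 camera calls.

## Working session

There is one attempt and no reset: what is moved stays moved. The work goes in short steps, Python scripts to look and compute and a tool call to move; the robot and the scene stay as the last step left them, time stands still between calls to the robot, and variables do not carry over. Pictures are saved under pics/ and viewed, at most 10 in all, crops included, and the job is handed in when it is done.

Besides the shell and the picture viewer there is one more tool, called as name(argument=value, ...) on one line, values as JSON. play_rows: Moves the arm, as the interface text tells. Its arguments: {"type":"object","properties":{"plan":{"type":"array","items":{"type":"array","items":{"type":"number"}}},"grip_force":{"type":"number"}},"required":["plan"]}

```bash
mkdir -p pics; python3 - <<'E'
from workcell import robot, vision
import cv2
for c in ["top","side"]:
    r=vision.read_camera(c); cv2.imwrite(f"pics/{c}0.png",r["image"][:,:,::-1])
    for n in ["base","arrow","rim_peg","rim_notch","bolt_knob","pick_spot","red_tin","tape_roll","load_box","spray_can","green_tin","yellow_carton"]:
        print(c,n,[(round(d["confidence"],2),[round(float(v)) for v in d["xyz"]]) for d in vision.landmark_of(c,n)][:7])
s=robot.observe(); print(s)
E
```

```text
top base [(0.98, [614, 195, 2])]
top arrow [(0.69, [490, -21, 98]), (0.57, [407, 192, 9])]
top rim_peg [(0.62, [470, 112, 87])]
top rim_notch [(0.98, [526, 45, 40])]
top bolt_knob [(0.59, [488, -21, 97])]
top pick_spot [(0.59, [504, 192, 37]), (0.46, [408, 192, 8])]
top red_tin [(0.84, [342, -81, 2]), (0.73, [668, 283, 37]), (0.65, [703, 472, 2]), (0.59, [528, 47, 44])]
top tape_roll [(0.57, [414, 390, 8])]
top load_box [(0.68, [652, -79, -2])]
top spray_can [(0.61, [593, 430, 1]), (0.55, [505, 192, 37])]
top green_tin [(0.69, [560, 285, 34])]
top yellow_carton [(0.93, [722, 193, 37]), (0.74, [554, 104, 39]), (0.24, [653, -78, -2])]
side base [(0.78, [609, 196, 0])]
side arrow [(0.65, [407, 193, 7])]
side rim_peg [(0.59, [466, 113, 90])]
side rim_notch [(0.83, [527, 46, 35])]
side bolt_knob [(0.94, [493, -19, 101])]
side pick_spot []
side red_tin [(0.93, [347, -82, 2]), (0.59, [478, 703, -1]), (0.58, [666, 283, 41]), (0.58, [703, 467, -1])]
side tape_roll [(0.62, [414, 385, -2])]
side load_box []
side spray_can [(0.93, [592, 431, -4])]
side green_tin [(0.96, [552, 288, 33]), (0.3, [665, 280, 39])]
side yellow_carton [(0.87, [719, 194, 37])]
{'time_s': 1.3, 'joint_positions': array([-1.40202086e+00,  2.75913193e-01,  1.50490653e+00, -1.16988284e-05,
        1.36068993e+00, -1.21020113e-01]), 'dq': array([ 7.44857294e-04, -6.01283693e-04,  2.96661317e-05, -7.28404150e-04,
        8.11375306e-04,  2.21431884e-04]), 'joint_efforts': array([-8.80443690e-05, -4.16668510e+01, -2.46098435e+01, -3.46246570e-04,
        1.34942911e-04,  7.38680370e-06]), 'tcp_pos': array([ 164.29535247, -551.06351014,  231.31787406]), 'tcp_rot': array([ 3.10858793e+00,  4.53610396e-01, -1.48539957e-05]), 'contact_force': array([-0.26971452, -0.52120702,  0.09192009]), 'moment': array([-0.0219454 , -0.01105718, -0.0729846 ]), 'grip_force': 0.0, 'opening': 1.0001852039328436}
```

View pics/top0.png

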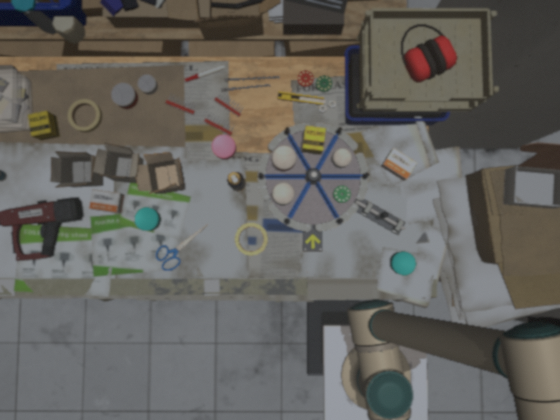

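View pics/side0.png

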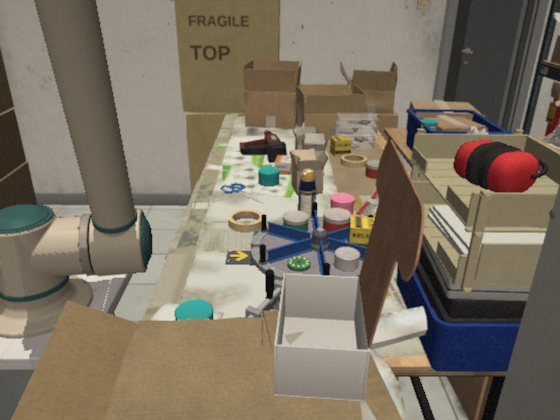

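The top view shows the carousel axis at px (313,176) and the arrow at (313,240). The side view shows a tin with a pale lid and a red body at about (336,220).

Red-tin candidates in the top view:
- Tin in the bin at (283,157), with the pale lid.
- Pink tin at (224,146).
- Turquoise tins at (403,263) and (146,218).

Only the bin tin fits the description. I'll confirm it in a crop and fit the base pose.

```bash
cat > h.py <<'E'
import numpy as np
from workcell import robot, vision
from scipy.optimize import least_squares
P={"base":(0,0),"arrow":(200,180),"rim_peg":(161,210),"rim_notch":(172,240),"bolt_knob":(245,240),"pick_spot":(105,180)}
def meas(cams=("top","side"),names=P):
    out=[]
    for c in cams:
        vision.read_camera(c)
        for n in names:
            for d in vision.landmark_of(c,n): out.append((n,c,d["confidence"],np.array(d["xyz"])))
    return out
def pt(p,n):
    r,a=P[n]; a=np.radians(a)+p[2]; return np.array([p[0]+r*np.cos(a),p[1]+r*np.sin(a)])
def yaw(s):
    from scipy.spatial.transform import Rotation as R
    return R.from_rotvec(s["tcp_rot"]).as_matrix()
E
python3 - <<'E'
from h import *
import cv2
p=np.array([612,193,0.]); m=[]
for _ in range(2): m+=meas()
m=[q for q in m if np.hypot(*(q[3][:2]-pt(p,q[0])))<25 ]
f=lambda p:np.concatenate([(q[3][:2]-pt([p[0],p[1],p[2]/100],q[0])) for q in m])
s=least_squares(f,[612,193,0],loss="soft_l1",f_scale=3); print(s.x/[1,1,100])
for q in m: print(q[0],q[1],np.round(q[3]-np.append(pt(s.x/[1,1,100],q[0]),0),1))
im=vision.read_camera("side")["image"][:,:,::-1]; im2=vision.read_camera("top")["image"][:,:,::-1]
a=cv2.resize(im[180:300,230:390],(800,600)); b=cv2.resize(im2[120:260,220:410],(800,590))
cv2.imwrite("pics/c1.png",np.vstack([a[:],b])[:1190:2,::2])
print(yaw(robot.observe()).round(3))
E
```

```text
[6.09927332e+02 1.94849746e+02 1.96374797e-02]
arrow top [-3.8 -2.8  8.3]
rim_peg top [ 2.8 -0.9 85. ]
rim_notch top [ 1.4 -1.4 41.6]
bolt_knob top [ 1.8 -4.4 95.2]
pick_spot top [-0.6  1.9 38.9]
base side [-3.4  1.4  3. ]
arrow side [ 1.6  3.6 10.3]
rim_peg side [-2.   1.6 90.1]
rim_notch side [-1.2  0.6 38. ]
bolt_knob side [ 0.9  2.4 98.6]
pick_spot side [ 6.4 -1.5 39.1]
base top [ 5.7 -3.4  3.1]
arrow top [-2.5  2.4  6.2]
rim_peg top [ 0.3  3.4 83.8]
rim_notch top [ 1.  -2.5 41. ]
bolt_knob top [-0.2 -0.8 99.5]
pick_spot top [-1.9  0.9 39.6]
base side [-0.8 -1.6  0.5]
arrow side [-2.3  0.1  8.8]
rim_peg side [-2.3 -1.2 89.9]
rim_notch side [-2.2  1.1 35.8]
bolt_knob side [ 1.6  3.6 98.2]
pick_spot side [ 7.  -2.1 36.2]
[[ 0.958  0.286  0.   ]
 [ 0.286 -0.958 -0.   ]
 [-0.     0.    -1.   ]]
```

View pics/c1.png

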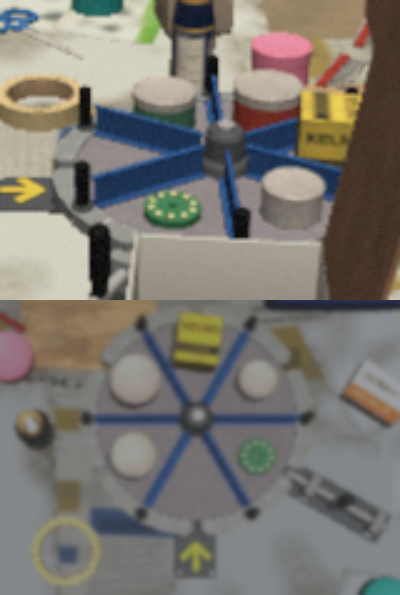

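The crop shows the red tin with the pale lid at (267,115) in its upper half, in the bin at 60°. The green tin is beside it at (165,115). The carousel therefore needs a +120° counterclockwise turn. I'll move above the inner side of the knob first.

play_rows(plan=[[255,3.2,-2.9,0,0],[255,6.5,-5.8,0,0],[255,9.7,-8.7,0,0],[255,13,-11.7,0,0],[255,16.2,-14.6,0,0]], grip_force=20)

```text
time_s: 3.3
tcp_pos: [278.5, -363.3, 231.4]
tcp_rot: [3.108, 0.453, 0.001]
contact_force: [1.3, -0.5, 0.6]
opening: 0.146
grip_force: 0.0
```

play_rows(plan=[[255,3.2,-2.9,0,0],[255,6.5,-5.8,0,0],[255,9.7,-8.7,0,0],[255,13,-11.7,0,0],[255,16.2,-14.6,0,0]])

```text
time_s: 3.8
tcp_pos: [392.1, -177.0, 231.6]
tcp_rot: [3.108, 0.453, 0.001]
contact_force: [0.9, -0.1, -0.4]
opening: -0.002
grip_force: 0.0
```

play_rows(plan=[[255,3.2,-2.9,0,-0.14],[255,6.5,-5.8,0,-0.28],[255,9.7,-8.7,0,-0.42],[255,13,-11.7,0,-0.56],[255,16.2,-14.6,0,-0.7]])

```text
time_s: 4.3
tcp_pos: [505.7, 9.4, 231.5]
tcp_rot: [2.759, 1.5, 0.001]
contact_force: [0.4, -1.2, 0.4]
opening: -0.001
grip_force: 0.0
```

play_rows(plan=[[255,0,0,2,-0.07],[255,0,0,5,-0.07],[255,0,0,8,-0.07]])

```text
time_s: 4.6
tcp_pos: [505.5, 8.2, 150.8]
tcp_rot: [2.708, 1.589, 0.002]
contact_force: [-0.3, 0.5, -0.0]
opening: -0.003
grip_force: 0.0
```

play_rows(plan=[[255,0,0,3,0],[255,0,0,6,0],[255,0,0,8.5,0],[255,0,0,9.2,0],[255,0,0,9.2,0]])

```text
time_s: 5.1
tcp_pos: [504.4, 7.6, 58.6]
tcp_rot: [-2.71, -1.587, 0.003]
contact_force: [0.1, -0.6, 1.6]
opening: -0.004
grip_force: 0.0
```

play_rows(plan=[[255,-0.5,0,0,0],[255,-1,0,0,0],[255,-1.5,0,0,0],[255,-2,0,0,0],[255,-2.5,0,0,0]])

```text
time_s: 5.6
tcp_pos: [493.5, -14.6, 60.3]
tcp_rot: [2.71, 1.587, 0.004]
contact_force: [1.9, 2.7, 2.9]
opening: -0.0
grip_force: 1.7
```

play_rows(plan=[[255,-0.4,0,0,0],[255,-0.8,0,0,0],[255,-1.1,0,0,0],[255,-1.4,0,0,0],[255,-1.6,0,0,0]])

```text
time_s: 6.1
tcp_pos: [484.9, -28.5, 59.3]
tcp_rot: [2.71, 1.588, 0.0]
contact_force: [2.3, 1.8, 3.0]
opening: 0.001
grip_force: 1.6
```

play_rows(plan=[[255,-0.2,0,0,0],[255,-0.3,0,0,0],[255,-0.4,0,0,0],[255,-0.4,0,0,0]])

```text
time_s: 6.5
tcp_pos: [483.1, -31.6, 59.3]
tcp_rot: [2.711, 1.588, 0.001]
contact_force: [3.2, 2.4, 1.0]
opening: 0.0
grip_force: 1.9
```

```bash
python3 - <<'E'
from h import *
print([(q[1],round(q[2],2),q[3].round(),np.hypot(*(q[3][:2]-[610.3,194.7])).round(1)) for q in meas(names=["bolt_knob"])],robot.observe()["contact_force"].round(1),robot.observe()["tcp_pos"].round(1))
E
```

```text
[('top', 0.46, array([472., -53.,  97.]), np.float64(283.2)), ('top', 0.25, array([472., 114.,  86.]), np.float64(160.1)), ('side', 0.59, array([474., -47.,  96.]), np.float64(277.1))] [3.4 3.6 1.7] [483.1 -31.6  59.3]
```

play_rows(plan=[[255,-0.1,0,0,0],[255,-0.2,0,0,0],[255,-0.3,0,0,0],[255,-0.3,0,0,0]])

```text
time_s: 7.1
tcp_pos: [483.1, -31.8, 59.4]
tcp_rot: [-2.711, -1.583, -0.009]
contact_force: [7.7, 10.9, -0.1]
opening: -0.001
grip_force: 6.9
```

play_rows(plan=[[255,0.6,0,0,0],[255,1.3,0,0,0],[255,1.3,0,-3,0],[255,1.3,0,-6,0],[255,1.3,0,-9,0]])

```text
time_s: 7.6
tcp_pos: [486.2, -23.1, 149.5]
tcp_rot: [-2.709, -1.588, 0.006]
contact_force: [0.7, -0.3, 0.2]
opening: -0.002
grip_force: 0.0
```

play_rows(plan=[[255,2.8,-1.6,0,0],[255,5.5,-3.3,0,0],[255,8.3,-4.9,0,0],[255,11,-6.6,0,0],[255,13.8,-8.2,0,0]])

```text
time_s: 8.1
tcp_pos: [482.2, 138.0, 148.7]
tcp_rot: [2.71, 1.588, -0.005]
contact_force: [0.3, 0.1, 0.4]
opening: -0.0
grip_force: 0.0
```

play_rows(plan=[[255,2.8,-1.6,0,0.04],[255,5.5,-3.3,0,0.08],[255,8.3,-4.9,0,0.12],[255,11,-6.6,0,0.16],[255,13.8,-8.2,0,0.16]])

```text
time_s: 8.6
tcp_pos: [478.3, 298.2, 148.5]
tcp_rot: [2.828, 1.365, -0.006]
contact_force: [0.4, 0.3, 0.2]
opening: 0.003
grip_force: 0.0
```

play_rows(plan=[[255,0,0,0,0]])

```text
time_s: 8.7
tcp_pos: [478.9, 300.7, 148.5]
tcp_rot: [-2.826, -1.371, 0.002]
contact_force: [-0.1, -0.5, 0.3]
opening: -0.004
grip_force: 0.0
```

play_rows(plan=[[255,0,0.3,3,0],[255,0,0.3,6,0],[255,0,0.3,8.5,0],[255,0,0.3,9.3,0],[255,0,0.3,9.3,0]])

```text
time_s: 9.2
tcp_pos: [480.8, 294.8, 54.9]
tcp_rot: [2.828, 1.366, -0.007]
contact_force: [0.5, 0.5, 0.7]
opening: -0.001
grip_force: 0.0
```

play_rows(plan=[[255,-0.46,0.01,0,-0.028],[255,-0.93,0.03,0,-0.056],[255,-1.39,0.06,0,-0.084],[255,-1.85,0.1,0,-0.112],[255,-2.31,0.16,0,-0.14]])

```text
time_s: 9.7
tcp_pos: [470.4, 277.5, 58.0]
tcp_rot: [2.725, 1.562, 0.006]
contact_force: [1.2, 1.0, -1.6]
opening: -0.0
grip_force: 0.8
```

play_rows(plan=[[255,-0.46,0.01,0,-0.028],[255,-0.93,0.03,0,-0.056],[255,-1.39,0.06,0,-0.084],[255,-1.85,0.1,0,-0.112],[255,-2.31,0.16,0,-0.14]])

```text
time_s: 10.2
tcp_pos: [460.0, 256.7, 58.0]
tcp_rot: [2.609, 1.748, 0.006]
contact_force: [1.1, 1.9, -0.9]
opening: -0.001
grip_force: 0.8
```

```bash
python3 - <<'E'
from h import *
s=robot.observe(); d=s["tcp_pos"][:2]-[610.3,194.7]; R=yaw(s)
print(s["tcp_pos"].round(1),np.hypot(*d),np.degrees(np.arctan2(d[1],d[0]))%360,np.degrees(np.arctan2(R[1,0],R[0,0])),s["contact_force"].round(1))
for q in meas(names=["rim_peg","red_tin"]):
    e=q[3][:2]-[610.3,194.7]; print(q[0],q[1],round(q[2],2),np.hypot(*e).round(),(np.degrees(np.arctan2(e[1],e[0]))%360).round(1))
E
```

```text
[460.  256.7  58. ] 162.58700753388922 157.57809886244453 67.65167359477097 [ 1.1  1.9 -0.9]
rim_peg top 0.67 163.0 224.2
red_tin top 0.91 104.0 71.0
red_tin top 0.88 295.0 71.5
red_tin top 0.79 383.0 226.1
red_tin top 0.68 533.0 104.1
rim_peg side 0.73 164.0 224.9
rim_peg side 0.51 278.0 240.7
red_tin side 0.97 383.0 226.3
red_tin side 0.96 102.0 73.0
red_tin side 0.84 293.0 70.8
red_tin side 0.41 524.0 104.6
```

play_rows(plan=[[255,-0.46,0,0,-0.028],[255,-0.93,-0.02,0,-0.056],[255,-1.39,-0.04,0,-0.084],[255,-1.85,-0.05,0,-0.112],[255,-2.31,-0.04,0,-0.14]])

```text
time_s: 11.0
tcp_pos: [451.1, 235.8, 56.9]
tcp_rot: [2.48, 1.927, 0.005]
contact_force: [2.0, 1.3, 0.1]
opening: -0.005
grip_force: 0.8
```

play_rows(plan=[[255,-0.46,0.01,0,-0.028],[255,-0.93,0.03,0,-0.056],[255,-1.39,0.06,0,-0.084],[255,-1.85,0.1,0,-0.112],[255,-2.31,0.16,0,-0.14]])

```text
time_s: 11.5
tcp_pos: [446.7, 213.0, 56.9]
tcp_rot: [2.34, 2.095, 0.005]
contact_force: [1.4, 0.8, -0.1]
opening: -0.001
grip_force: 0.8
```

play_rows(plan=[[255,-0.46,0.01,0,-0.028],[255,-0.93,0.03,0,-0.056],[255,-1.39,0.06,0,-0.084],[255,-1.85,0.1,0,-0.112],[255,-2.31,0.16,0,-0.14]])

```text
time_s: 12.0
tcp_pos: [445.6, 189.8, 56.9]
tcp_rot: [2.187, 2.254, 0.004]
contact_force: [0.1, 2.3, 0.8]
opening: -0.001
grip_force: 0.9
```

play_rows(plan=[[255,-0.46,0.01,0,-0.028],[255,-0.93,0.03,0,-0.056],[255,-1.39,0.06,0,-0.084],[255,-1.85,0.1,0,-0.112],[255,-2.31,0.16,0,-0.14]])

```text
time_s: 12.5
tcp_pos: [447.7, 166.7, 56.9]
tcp_rot: [2.025, 2.401, 0.004]
contact_force: [1.6, 2.9, 0.4]
opening: 0.0
grip_force: 0.9
```

```bash
cat > chk.py <<'E'
from h import *
s=robot.observe(); d=s["tcp_pos"][:2]-[610.3,194.7]; R=yaw(s)
print(s["tcp_pos"].round(1),np.hypot(*d).round(1),(np.degrees(np.arctan2(d[1],d[0]))%360).round(1),np.degrees(np.arctan2(R[1,0],R[0,0])).round(1),s["contact_force"].round(1),s["joint_positions"].round(2))
for q in meas(names=["rim_peg","rim_notch","red_tin"]):
    e=q[3][:2]-[610.3,194.7]
    if np.hypot(*e)<190: print(q[0],q[1],round(q[2],2),np.hypot(*e).round(),(np.degrees(np.arctan2(e[1],e[0]))%360).round(1))
E
python3 chk.py
```

```text
[447.7 166.7  56.9] 165.0 189.8 99.7 [1.6 2.9 0.4] [0.21 0.3  1.97 0.   0.87 0.04]
rim_peg top 0.91 160.0 255.9
rim_notch top 0.78 175.0 286.4
rim_notch top 0.49 164.0 256.2
red_tin top 0.67 103.0 104.1
red_tin top 0.42 6.0 359.1
rim_peg side 0.88 166.0 255.9
rim_notch side 0.95 173.0 287.6
rim_notch side 0.58 109.0 44.7
red_tin side 0.81 101.0 104.3
```

play_rows(plan=[[255,-0.46,0.01,0,-0.028],[255,-0.93,0.03,0,-0.056],[255,-1.39,0.06,0,-0.084],[255,-1.85,0.1,0,-0.112],[255,-2.31,0.16,0,-0.14]])

```text
time_s: 13.4
tcp_pos: [451.6, 144.0, 56.2]
tcp_rot: [-1.851, -2.537, -0.0]
contact_force: [-0.2, 1.5, 0.8]
opening: 0.001
grip_force: 0.8
```

play_rows(plan=[[255,-0.46,0.01,0,-0.028],[255,-0.93,0.03,0,-0.056],[255,-1.39,0.06,0,-0.084],[255,-1.85,0.1,0,-0.112],[255,-2.31,0.16,0,-0.14]])

```text
time_s: 13.9
tcp_pos: [460.0, 122.4, 56.2]
tcp_rot: [-1.669, -2.66, 0.0]
contact_force: [-0.6, 2.4, 0.7]
opening: -0.001
grip_force: 0.8
```

play_rows(plan=[[255,-0.46,0.01,0,-0.028],[255,-0.93,0.03,0,-0.056],[255,-1.39,0.06,0,-0.084],[255,-1.85,0.1,0,-0.112],[255,-2.31,0.16,0,-0.14]])

```text
time_s: 14.4
tcp_pos: [471.2, 102.2, 56.2]
tcp_rot: [-1.479, -2.77, 0.001]
contact_force: [-1.6, 1.4, 1.2]
opening: 0.004
grip_force: 0.8
```

play_rows(plan=[[255,-0.46,0.01,0,-0.028],[255,-0.93,0.03,0,-0.056],[255,-1.39,0.06,0,-0.084],[255,-1.85,0.1,0,-0.112],[255,-2.31,0.16,0,-0.14]])

```text
time_s: 14.9
tcp_pos: [485.1, 83.9, 56.1]
tcp_rot: [-1.281, -2.866, 0.001]
contact_force: [-2.2, 0.6, 1.1]
opening: 0.002
grip_force: 0.8
```

```bash
python3 chk.py
```

```text
[485.1  83.9  56.1] 167.2 221.5 131.8 [-2.2  0.6  1.1] [ 0.03  0.32  1.93  0.    0.89 -0.7 ]
rim_peg top 0.64 162.0 287.5
rim_notch top 0.82 175.0 316.6
rim_notch top 0.21 106.0 198.5
red_tin top 0.86 101.0 136.6
rim_peg side 0.66 163.0 286.2
red_tin side 0.82 102.0 136.9
```

play_rows(plan=[[255,-0.46,0.03,0,-0.028],[255,-0.93,0.07,0,-0.056],[255,-1.39,0.15,0,-0.084],[255,-1.85,0.24,0,-0.112],[255,-2.31,0.34,0,-0.14]])

```text
time_s: 15.8
tcp_pos: [502.6, 68.8, 55.9]
tcp_rot: [-1.077, -2.948, 0.002]
contact_force: [-1.6, 0.7, 0.2]
opening: -0.001
grip_force: 0.8
```

play_rows(plan=[[255,-0.46,0.01,0,-0.028],[255,-0.93,0.03,0,-0.056],[255,-1.39,0.06,0,-0.084],[255,-1.85,0.1,0,-0.112],[255,-2.31,0.16,0,-0.14]])

```text
time_s: 16.3
tcp_pos: [521.3, 55.0, 55.9]
tcp_rot: [-0.868, -3.016, 0.002]
contact_force: [-2.0, -1.1, -0.3]
opening: -0.005
grip_force: 0.8
```

play_rows(plan=[[255,-0.46,0.01,0,-0.028],[255,-0.93,0.03,0,-0.056],[255,-1.39,0.06,0,-0.084],[255,-1.85,0.1,0,-0.112],[255,-2.31,0.16,0,-0.14]])

```text
time_s: 16.8
tcp_pos: [541.7, 44.0, 55.8]
tcp_rot: [-0.655, -3.069, 0.001]
contact_force: [-1.7, -0.0, -0.0]
opening: -0.004
grip_force: 0.8
```

play_rows(plan=[[255,-0.46,0.01,0,-0.028],[255,-0.93,0.03,0,-0.056],[255,-1.39,0.06,0,-0.084],[255,-1.7,0.09,0,-0.103],[255,-1.9,0.11,0,-0.115]])

```text
time_s: 17.3
tcp_pos: [560.4, 37.3, 55.9]
tcp_rot: [-0.479, -3.103, 0.001]
contact_force: [-2.2, -0.9, -1.5]
opening: -0.002
grip_force: 0.8
```

```bash
python3 chk.py
```

```text
[560.4  37.3  55.9] 165.1 252.4 162.5 [-2.2 -0.9 -1.5] [-0.06  0.41  1.78 -0.    0.95 -1.32]
rim_peg top 0.62 162.0 319.3
rim_notch top 0.85 175.0 348.5
red_tin top 0.66 101.0 168.0
red_tin top 0.5 106.0 47.1
rim_peg side 0.68 162.0 318.3
rim_notch side 0.37 98.0 182.3
red_tin side 0.85 101.0 168.7
```

play_rows(plan=[[255,-0.35,0.01,0,-0.021],[255,-0.7,0.02,0,-0.042],[255,-1.04,0.04,0,-0.063],[255,-1.39,0.06,0,-0.084],[255,-1.73,0.09,0,-0.105]])

```text
time_s: 18.2
tcp_pos: [578.2, 32.9, 56.3]
tcp_rot: [0.314, 3.126, 0.0]
contact_force: [-0.6, -0.2, 0.4]
opening: -0.005
grip_force: 0.8
```

play_rows(plan=[[255,-0.29,0.01,0,-0.018],[255,-0.58,0.01,0,-0.035],[255,-0.8,0.02,0,-0.048],[255,-1.0,0.03,0,-0.06],[255,-1.1,0.04,0,-0.067]])

```text
time_s: 18.7
tcp_pos: [588.9, 31.0, 56.3]
tcp_rot: [0.21, 3.134, -0.0]
contact_force: [-1.5, -0.7, 1.5]
opening: 0.001
grip_force: 0.8
```

```bash
python3 chk.py; python3 chk.py | tail -n +2
```

```text
[588.9  31.   56.3] 165.1 262.6 172.3 [-1.5 -0.7  1.5] [-0.07  0.44  1.72 -0.    0.98 -1.5 ]
rim_peg top 0.68 163.0 329.1
rim_notch top 0.94 176.0 357.5
red_tin top 0.97 100.0 177.9
red_tin side 0.67 101.0 179.8
rim_peg top 0.6 161.0 328.8
rim_notch top 0.63 175.0 357.4
red_tin top 0.8 101.0 178.3
red_tin top 0.28 106.0 241.7
red_tin side 0.77 101.0 178.2
```

play_rows(plan=[[255,-0.15,0,0,-0.01],[255,-0.3,0,0,-0.02],[255,-0.45,0.01,0,-0.03],[255,-0.65,0.01,0,-0.04],[255,-0.65,0.01,0,-0.04]])

```text
time_s: 20.0
tcp_pos: [595.6, 30.3, 56.2]
tcp_rot: [0.148, 3.138, -0.0]
contact_force: [-0.5, 0.7, 0.9]
opening: -0.0
grip_force: 0.2
```

```bash
python3 chk.py; python3 - <<'E'
from h import *
import cv2
c=vision.read_camera("top"); im=c["image"][:,:,::-1].copy()
for r,a,z in [(161,210,85),(161,150,85),(161,90,85),(161,30,85),(161,330,85),(161,270,85)]:
    X=np.append([610.3+r*np.cos(np.radians(a+.9)),194.7+r*np.sin(np.radians(a+.9))],z); x=c["R"]@X+c["t"]
    print(a,(c["fx"]*x[0]/x[2]+c["cx"]).round(1),(c["fy"]*x[1]/x[2]+c["cy"]).round(1))
    cv2.circle(im,(int(round(c["fx"]*x[0]/x[2]+c["cx"])),int(round(c["fy"]*x[1]/x[2]+c["cy"]))),1,(0,0,255),-1)
cv2.imwrite("pics/c2.png",cv2.resize(im[110:250,230:410],(771,600),interpolation=cv2.INTER_NEAREST))
E
```

```text
[595.6  30.3  56.2] 165.0 264.9 174.6 [-0.5  0.7  0.9] [-0.07  0.45  1.71 -0.    0.99 -1.54]
rim_peg top 0.77 163.0 329.8
rim_peg top 0.74 8.0 340.9
rim_notch top 0.63 175.0 0.2
rim_notch top 0.22 105.0 119.0
red_tin top 0.68 103.0 181.8
rim_notch side 0.65 108.0 62.1
red_tin side 0.9 103.0 181.5
210 340.1 219.9
150 286.3 220.7
90 259.0 174.9
30 284.9 129.1
330 337.9 128.3
270 365.7 173.4
```

View pics/c2.png

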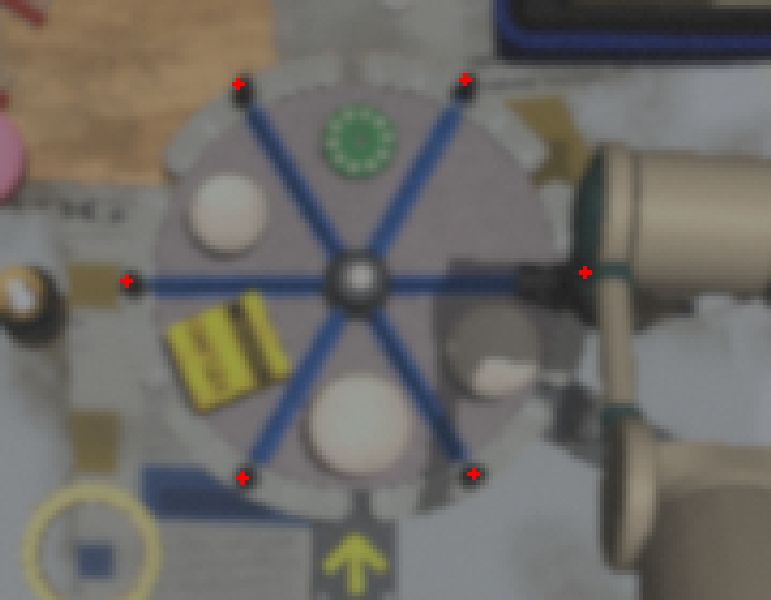

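The picture confirms alignment. The pegs sit on the predicted station marks (red dots), and the red tin at (358,425) is directly above the arrow at (355,550). Next I retreat and go to the outside of the knob.

play_rows(plan=[[255,0.5,0,0,0],[255,1.0,0,0,0],[255,1.0,0,-3,0],[255,1.0,0,-6,0],[255,1.0,0,-9.2,0]])

```text
time_s: 20.95
tcp_pos: [584.0, 31.4, 148.8]
tcp_rot: [-0.149, -3.136, 0.0]
contact_force: [0.7, -0.4, 0.5]
opening: -0.004
grip_force: 0.0
```

play_rows(plan=[[255,2.3,-2.4,0,0.14],[255,4.6,-4.8,0,0.28],[255,7,-7.2,0,0.42],[255,9.3,-9.6,0,0.56],[255,11.6,-12,0,0.7]])

```text
time_s: 21.45
tcp_pos: [456.5, -77.6, 148.3]
tcp_rot: [-1.223, -2.893, 0.0]
contact_force: [0.2, -0.2, -0.3]
opening: 0.002
grip_force: 0.0
```

play_rows(plan=[[255,0,0,0,0.14],[255,0,0,0,0.28],[255,0,0,0,0.42],[255,0,0,0,0.56],[255,0,0,0,0.7]])

```text
time_s: 21.95
tcp_pos: [457.6, -77.0, 148.3]
tcp_rot: [-2.142, -2.298, 0.0]
contact_force: [-0.8, 0.6, 0.2]
opening: 0.001
grip_force: 0.0
```

play_rows(plan=[[255,0,0,0,0.14],[255,0,0,0,0.28],[255,0,0,0,0.42],[255,0,0,0,0.58],[255,0,0,0,0.58]])

```text
time_s: 22.45
tcp_pos: [457.7, -77.0, 148.3]
tcp_rot: [-2.705, -1.597, 0.0]
contact_force: [1.2, 1.0, -0.3]
opening: 0.001
grip_force: 0.0
```

```bash
python3 chk.py; python3 - <<'E'
from h import *
print([(q[1],round(q[2],2),q[3].round()) for q in meas(names=["bolt_knob"])])
E
```

```text
[457.7 -77.  148.3] 311.6 240.7 61.1 [ 1.2  1.  -0.3] [-0.32  0.18  1.86 -0.    1.1   0.19]
rim_peg top 0.91 159.0 330.3
rim_notch top 0.58 177.0 0.1
red_tin top 0.84 99.0 181.9
red_tin side 0.68 103.0 180.4
[('top', 0.43, array([473., -53.,  96.])), ('top', 0.21, array([414., 389.,   7.])), ('side', 0.64, array([473., -48.,  98.]))]
```

play_rows(plan=[[255,0,0,3,0],[255,0,0,6,0],[255,0,0,8,0],[255,0,0,9,0],[255,0,0,9,0]])

```text
time_s: 23.55
tcp_pos: [457.5, -77.0, 57.3]
tcp_rot: [-2.703, -1.596, 0.003]
contact_force: [-0.1, 0.3, 0.8]
opening: -0.0
grip_force: 0.0
```

play_rows(plan=[[255,0.5,0,0,0],[255,1,0,0,0],[255,1.4,0,0,0],[255,1.8,0,0,0],[255,2.2,0,0,0]])

```text
time_s: 24.05
tcp_pos: [469.9, -58.2, 59.1]
tcp_rot: [2.703, 1.597, 0.002]
contact_force: [-1.2, -3.5, 2.4]
opening: -0.001
grip_force: 1.6
```

play_rows(plan=[[255,0.3,0,0,0],[255,0.6,0,0,0],[255,0.9,0,0,0],[255,1.2,0,0,0],[255,1.5,0,0,0]])

```text
time_s: 24.55
tcp_pos: [476.4, -44.7, 58.3]
tcp_rot: [2.705, 1.597, 0.0]
contact_force: [0.9, -4.1, 0.5]
opening: 0.006
grip_force: 1.6
```

play_rows(plan=[[255,0.2,0,0,0],[255,0.4,0,0,0],[255,0.6,0,0,0],[255,0.7,0,0,0],[255,0.7,0,0,0]])

```text
time_s: 25.05
tcp_pos: [479.6, -38.6, 58.2]
tcp_rot: [2.705, 1.597, 0.0]
contact_force: [0.5, -3.4, -0.1]
opening: 0.001
grip_force: 1.4
```

play_rows(plan=[[255,0.1,0,0,0],[255,0.2,0,0,0],[255,0.3,0,0,0],[255,0.3,0,0,0]])

```text
time_s: 25.45
tcp_pos: [480.4, -36.9, 58.2]
tcp_rot: [2.704, 1.598, -0.003]
contact_force: [0.3, -7.9, 0.2]
opening: -0.0
grip_force: 3.6
```

play_rows(plan=[[255,0.1,0,0,0],[255,0.2,0,0,0],[255,0.2,0,0,0]])

```text
time_s: 25.75
tcp_pos: [480.5, -36.8, 58.2]
tcp_rot: [2.701, 1.6, -0.008]
contact_force: [-2.6, -14.2, 2.3]
opening: -0.002
grip_force: 6.9
```

play_rows(plan=[[255,0.1,0,0,0],[255,0.2,0,0,0],[255,0.3,0,0,0],[255,0.3,0,0,0]])

```text
time_s: 26.15
tcp_pos: [480.5, -36.8, 58.3]
tcp_rot: [2.696, 1.602, -0.016]
contact_force: [-7.0, -23.9, 4.5]
opening: -0.001
grip_force: 11.9
```

The bolt didn't move at 25 N and stands at the home radius. Retreating and checking.

play_rows(plan=[[255,-0.8,0,0,0],[255,-1.8,0,0,0],[255,-1.8,0,-4,0],[255,-1.8,0,-8,0],[255,-1.8,0,-12,0]])

```text
time_s: 26.65
tcp_pos: [473.6, -46.3, 179.1]
tcp_rot: [-2.703, -1.595, 0.001]
contact_force: [1.4, -0.6, -0.5]
opening: -0.002
grip_force: 0.0
```

play_rows(plan=[[255,-3,0,0,0],[255,-7,0,0,0],[255,-10,0,0,0],[255,-12,0,0,0],[255,-12,0,0,0]])

```text
time_s: 27.15
tcp_pos: [415.4, -153.0, 178.0]
tcp_rot: [-2.706, -1.592, -0.0]
contact_force: [-0.2, -0.2, -0.4]
opening: 0.003
grip_force: 0.0
```

```bash
python3 chk.py; python3 - <<'E'
from h import *
import cv2
print([(q[1],round(q[2],2),q[3].round(),np.hypot(*(q[3][:2]-[610.3,194.7])).round(1)) for q in meas(names=["bolt_knob"])])
a=vision.read_camera("top")["image"][100:270,220:420,::-1]; b=vision.read_camera("side")["image"][170:300,220:400,::-1]
cv2.imwrite("pics/end.png",np.hstack([cv2.resize(a,(400,400)),cv2.resize(b,(400,400))]))
E
```

```text
[ 415.4 -153.   178. ] 398.7 240.7 60.9 [-0.2 -0.2 -0.4] [-0.51  0.12  1.85  0.    1.17 -0.  ]
rim_peg top 0.83 165.0 330.4
rim_notch top 0.64 177.0 359.8
red_tin top 0.81 100.0 181.0
red_tin side 0.86 101.0 181.5
[('top', 0.46, array([486., -19.,  98.]), np.float64(246.9)), ('side', 0.91, array([491., -19.,  98.]), np.float64(244.9))]
```

View pics/end.png

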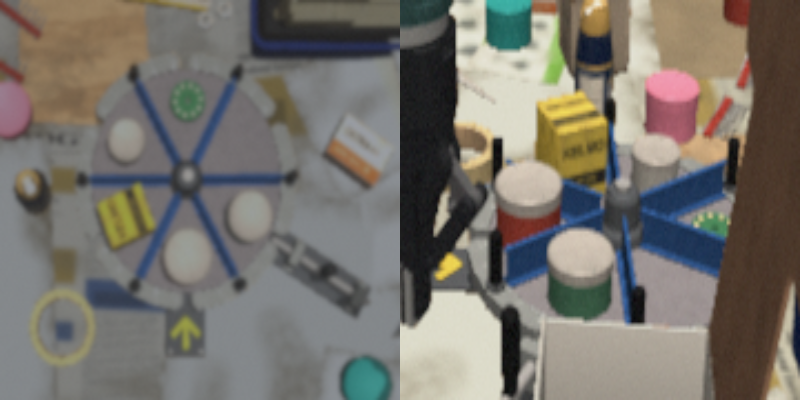

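The red tin stands at the arrow: (187,255) in the top half of the picture, with its red body visible at (530,210) in the side half. The knob is back at 245 mm from the axis, so the bolt is home, and the stock and the things beside the carousel show no disturbance.

```bash
python3 -c "
from workcell import robot
print(robot.sign_off())"
```

```text
the job is handed in; nothing more can be done
None
```

The job is handed in: I pushed the bolt right out, turned the carousel 120° counterclockwise so the red tin's bin faces the yellow arrow, and pushed the bolt fully home, about 27 s in all.

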